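Close the lapping press over the valve plate and bed it

TASK

One of the two lapping presses holds the polished steel valve plate, the other the yellow reed clamp. Swing the cover of the press with the valve plate over and lower it gently, without letting it drop, until its sprung pad rests on the plate; then press down on its bar with about 10 N for a good second to bed the plate, let go and leave it closed. Leave the cover over the yellow clamp open, and do not disturb the clamp, the two lapping rings or the brass spacer.

Things in the scene. Friction and masses are not known exactly. Their poses are not given: they have to be found in the camera images.
- valve_plate: polished steel suction valve plate, a disc 80 mm across and 14 mm thick with small dark ports; lies flat in the nest of one of the two presses; origin at the centre of its underside, z up
- reed_clamp: yellow polymer reed clamp, 72 x 34 mm, 14 mm high, lying in the nest of the other press; origin at the centre of its underside
- ring_a: steel lapping ring, 72 mm across, bore 48 mm, 18 mm high, flat on the bench between the two presses; origin at the centre of its underside
- ring_b: second, equal steel lapping ring on the magnetic strip (50 mm wide, 12 mm high) along the far edge of the bench; origin at the centre of its underside
- spacer: knurled brass spacer, 60 mm across and 30 mm high, on the same strip; origin at the centre of its underside
- press_left: the left lapping press (seen from the robot), fixed: grey block 140 mm wide, 50 mm high, reaching from 70 mm before to 110 mm beyond the nest centre, with a round platen on top; origin on the bench under the nest centre; its x axis points level towards the hinge, away from the robot, z up
- nest_left (a point): centre of the nest floor of the left press, 60 mm above the bench; round it a rim 6 mm high, inside diameter 94 mm
- cover_left (a joint): hinge angle of the left cover, rad: 0 level, 0.03 pad just touches a 14 mm thick workpiece, 1.57 upright, 1.85 fully open, leaning back from the robot; -0.05 end of travel. Nearly free: past upright it stays open, else it falls. The cover is a clear sheet in a blue frame, about 0.4 kg, 120 mm wide, reaching 136 mm from the hinge
- cover_left_hinge (a point): middle of the left cover's hinge axis (along the press's y), 105 mm above the bench, 90 mm beyond the nest centre along the press's x
- cover_left_bar (a point): middle of the left cover's grip bar: black round bar, 14 mm diameter, 114 mm long, parallel to the hinge and 180 mm from it, in the plane of the cover; carried by two steel side arms, the space between them (94 mm) and between bar and cover frame (37 mm) is free for fingers
- pad_left: round black rubber pad, 56 mm across, on a stiff spring (7 mm travel) under the left cover, 90 mm from the hinge, over the nest centre when closed; its underside is 34 mm below the cover's plane; origin in the cover's plane, on the pad's axis
- press_right: the right lapping press (seen from the robot), fixed: grey block 140 mm wide, 50 mm high, reaching from 70 mm before to 110 mm beyond the nest centre, with a round platen on top; origin on the bench under the nest centre; its x axis points level towards the hinge, away from the robot, z up
- nest_right (a point): centre of the nest floor of the right press, 60 mm above the bench; round it a rim 6 mm high, inside diameter 94 mm
- cover_right (a joint): hinge angle of the right cover, rad: 0 level, 0.03 pad just touches a 14 mm thick workpiece, 1.57 upright, 1.85 fully open, leaning back from the robot; -0.05 end of travel. Nearly free: past upright it stays open, else it falls. The cover is a clear sheet in a blue frame, about 0.4 kg, 120 mm wide, reaching 136 mm from the hinge
- cover_right_hinge (a point): middle of the right cover's hinge axis (along the press's y), 105 mm above the bench, 90 mm beyond the nest centre along the press's x
- cover_right_bar (a point): middle of the right cover's grip bar: black round bar, 14 mm diameter, 114 mm long, parallel to the hinge and 180 mm from it, in the plane of the cover; carried by two steel side arms, the space between them (94 mm) and between bar and cover frame (37 mm) is free for fingers
- pad_right: round black rubber pad, 56 mm across, on a stiff spring (7 mm travel) under the right cover, 90 mm from the hinge, over the nest centre when closed; its underside is 34 mm below the cover's plane; origin in the cover's plane, on the pad's axis

How it is judged:
By the outcome, as a careful person would: the job done as asked, in the order asked, and still so for the second after the job is handed in, with the robot touching nothing.
It also fails if it takes over 58 s, if anything falls off the work surface, if the arm or the gripper's body presses on something with over 40 N, if the wrist force passes 120 N, or if a joint passes its speed limit or range.

ROBOT

A 6-joint arm with a two-finger parallel gripper is mounted at the origin on the work surface. World frame = base frame: x ahead of the robot, y to its left, z up, the work surface at z = 0. Lengths are in mm, angles in rad, forces in N, time in s.
With the tool pointing down it reaches from about 300 to 775 mm from the base axis. Payload 14.6 kg.
Tool frame: the origin (TCP) lies at the very end of the fingers, on their centre line; the grasp point (between the pads) lies manip.grip_depth behind it (manip.grip_depth is the distance from the TCP to the grasp point, in mm); x points along the fingers, z is the direction in which the jaws open and shut, and the axes are right-handed (so a half turn about x gives the same grasp; the last joint's range is limited). The gripper opens to 94 mm and grips with 3 to 60 N. Pads are 16 mm wide; open, the fingers measure 119 mm over their backs; the gripper's body (75 mm by 177 mm) begins 78 mm behind the grasp point.
Start: joints at [1.041, 0.3, 1.521, -0, 1.321, -0.067], TCP at [245.546, 492.134, 205.446] pointing down, gripper open.
Joint ranges: [-3.03, 3.03], [-0.79, 2.21], [0.23, 2.52], [-1.04, 4.18], [0, 3.07], [-2.55, 2.55]. Speed limits (rad/s): [2.22, 2.22, 2.57, 3.14, 3.14, 3.14].

INTERFACE

Orientations are given as [roll, pitch, yaw] about the fixed x, y, z axes, in that order (R = Rz(yaw) Ry(pitch) Rx(roll)).
In Python, from cell import manip gives the robot as it stands.
- The arm moves only by the tool step_arm, never from a script. Its argument "commands" is one flat list of numbers, 7 for each row, row after row: the shift along the tool's x, y, z in m, then the turn, a rotation vector about the tool's x, y, z in degrees, then the finger opening in m, from 0 to 0.094. A call has 1 to 5 rows; each row shifts and turns the commanded pose from where the row before left it, along the tool's axes as they then stand; what a row does not reach is not made up. A row lasts 1/8 s, in which the tool goes at most 62.5 mm and 10.7 degrees, less where a joint would pass 70% of its speed; a pose out of reach is approached as far as the arm can. A call with a gripper value outside its range is refused whole. The fingers move at their own pace and stop on an object; "squeeze" is the grip in N (left out, the last holds). Time passes only in rows, so rows that do not move let the fingers close. It gives the time, the measured TCP pose, the force and the opening at its end, in the units of the state.
- manip.read_state(): the state, without advancing time (a new reading comes with each control period).
- manip.camera(name): name is "scene" or "top"; returns the picture (400x640x3 uint8, red, green, blue); there is no depth.
- manip.camera_model(name): a dict with "intrinsics" (3x3 intrinsics, pixels), "origin" and "orientation" of the camera in the world. Camera axes: x right, y up, looking along -z (the intrinsics and any distortion apply to the point x, -y, -z); pixel columns grow to the right and rows downward; lengths in mm; the calibration is good to about 2 mm. A picture is of the moment at which its call begins. camera_model takes no time and is no camera call.
- manip.sign_off(): hands the job in, once; it reports no verdict.
Trained networks look in the newest picture that a camera, given by its name, has taken for a name from the list of things; names that differ only in an ending like _2 or _b are one class to them, and where a whole thing is asked for, a point or a joint stands for the part that bears it (a point fixed in the world has none). Each returns a list of dicts, best first, with "score" (0 to 1); they miss things now and then, are a little off and sometimes report something else, mostly with a low value. They report only what shows in the picture. A call takes as long as a camera call.
- manip.find_in(thing, camera): "centre" ([row, column] in pixels, amid what is visible of it).
- manip.outline_of(thing, camera): "pixels" (400x640 bool, what is visible of it) and "centre" ([row, column] in pixels, amid what is visible of it).
The state is a dict: "clock": time; "joints": joint angles; "qd": joint speeds; "effort": joint torques, N m; "eef_pos": TCP position; "eef_rot": TCP orientation; "wrist_force": force on the tool from outside, world axes, zero at the start; "moment": the same for the moment, N m; "finger_gap": finger opening in mm.
Only numpy, scipy, OpenCV 4.12 (cv2) and the standard library are available. Lean on these libraries where they do the work, as an engineer would, in place of code of your own. Each camera call takes 0.05 s, during which the arm holds its last target. There are 200 camera calls.

## Working session

There is one attempt and no reset: what is moved stays moved. The work goes in short steps, Python scripts to look and compute and a tool call to move; the robot and the scene stay as the last step left them, time stands still between calls to the robot, and variables do not carry over. Pictures are saved under pics/ and viewed, about 8 in all and at most 12, crops included, and the job is handed in when it is done.

Besides the shell and the picture viewer there is one more tool, called after "Emit:" by a JSON object that holds its "api" and its "payload", one argument or row to a line. step_arm: Moves the arm, as the interface text tells. Its arguments: {"type":"object","properties":{"commands":{"type":"array"},"squeeze":{"type":"number"}},"required":["commands"]}

```bash
mkdir -p pics; ls
python3 - <<'E'
from cell import manip
import cv2,numpy as np
for n in ("scene","top"):
    im=manip.camera(n); cv2.imwrite(f"pics/{n}0.png",im[:,:,::-1])
    print(n,manip.camera_model(n))
    for t in ("valve_plate","reed_clamp","press_left","press_right","cover_left_bar","cover_right_bar","ring_a"):
        print(t,[(np.round(d["centre"]),round(d["score"],2)) for d in manip.find_in(t,n)][:3])
print(manip.read_state(),manip.grip_depth)
E
```

```text
pics
scene {'intrinsics': array([[413.26738628,   0.        , 320.28677781],
       [  0.        , 413.26738628, 205.21638289],
       [  0.        ,   0.        ,   1.        ]]), 'origin': array([864.67843874, 555.46984571, 593.77304773]), 'orientation': array([ 8.65202215e-01, -8.26352209e-05,  2.71108022e+00])}
valve_plate [(array([248., 425.]), 0.6)]
reed_clamp [(array([146., 319.]), 0.79)]
press_left [(array([258., 389.]), 0.59)]
press_right [(array([153., 290.]), 0.94)]
cover_left_bar [(array([224., 382.]), 0.64)]
cover_right_bar [(array([ 97., 264.]), 0.75)]
ring_a [(array([325., 264.]), 0.68), (array([229., 318.]), 0.57)]
top {'intrinsics': array([[474.09681094,   0.        , 320.36282264],
       [  0.        , 474.09681094, 198.69357015],
       [  0.        ,   0.        ,   1.        ]]), 'origin': array([559.58931076, -12.59446732, 920.08067519]), 'orientation': array([ 0.05497993,  0.03401536, -1.56752613])}
valve_plate [(array([255., 236.]), 0.87), (array([174., 488.]), 0.53)]
reed_clamp [(array([241., 438.]), 0.7), (array([188., 323.]), 0.22)]
press_left [(array([214
[... 192 characters left out ...]
, 198.]), 0.36)]
ring_a [(array([206., 338.]), 0.8)]
{'clock': 0.8, 'joints': array([ 1.04141785e+00,  2.99886031e-01,  1.52100070e+00, -1.50544390e-05,
        1.32069749e+00, -6.66222156e-02]), 'qd': array([ 0.00050471, -0.00020658, -0.00272585,  0.00064634,  0.00132914,
       -0.0001428 ]), 'effort': array([-1.90662628e-03, -5.31630993e+01, -3.52901566e+01,  7.08206207e-02,
        2.13152915e-02,  1.61046728e-05]), 'eef_pos': array([245.54120902, 492.1372977 , 205.45295057]), 'eef_rot': array([-1.11342662,  1.57077948, -0.00538283]), 'wrist_force': array([-0.57265331, -0.38714565,  0.31276862]), 'moment': array([0.01919494, 0.02326574, 0.02297593]), 'finger_gap': 94.10374696450693} 18.8
```

View pics/scene0.png

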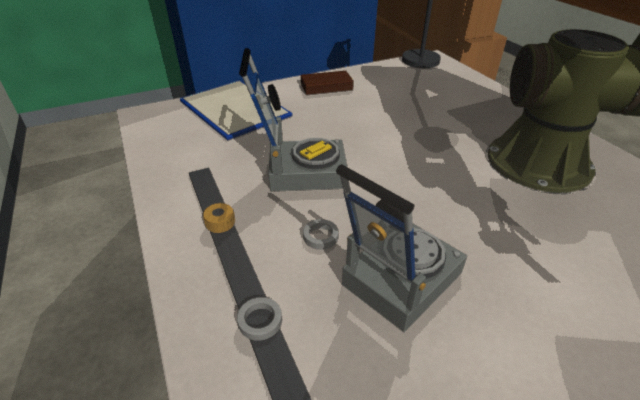

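View pics/top0.png

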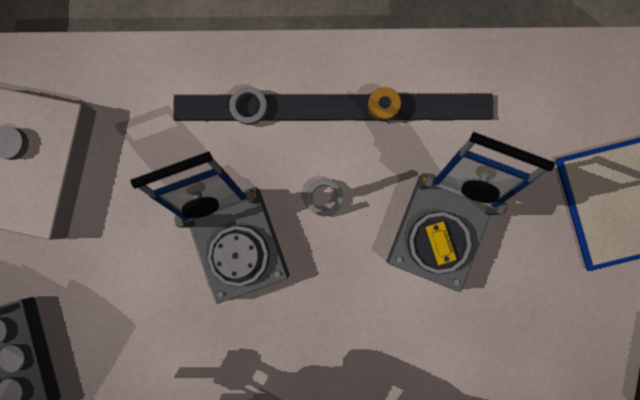

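```bash
cat > h.py <<'E'
from cell import manip
import cv2,numpy as np
from scipy.spatial.transform import Rotation as R
from scipy.optimize import least_squares
CM={n:manip.camera_model(n) for n in("scene","top")}
def proj(P,n):
    m=CM[n];p=(np.atleast_2d(P)-m["origin"])@R.from_euler("xyz",m["orientation"]).as_matrix()
    q=p*[1,-1,-1]@m["intrinsics"].T
    return q[:,:2]/q[:,2:]
def press(p,pts):
    x,y,yaw=p[:3]
    return np.array([x,y,0])+np.asarray(pts,float)@R.from_euler("z",yaw).as_matrix().T
def cov(a,r,y,h=0): # point at r from hinge, lateral y, h above plane (closed)
    return [90-r*np.cos(a)+h*np.sin(a),y,105+r*np.sin(a)+h*np.cos(a)]
E
python3 - <<'E'
from h import *
c={}
for n in("scene","top"):
    im=manip.camera(n); o=manip.outline_of("valve_plate",n)[0]; print(n,o["centre"],o["pixels"].sum(),o["score"])
    c[n]=o["centre"][::-1]
bar={"top":[(137,183),(210,157)],"scene":[(409,208),(341,171)]}
def res(p):
    a=p[3];B=press(p,[cov(a,180,57),cov(a,180,-57)]);r=[]
    for n in bar: r.append(proj(B,n)-bar[n])
    r.append(proj(press(p,[[0,0,74]]),"top")-(240,255))
    r.append(proj(press(p,[[-70,70,50]]),"top")-(218,302))
    return np.vstack(r).ravel()
s=least_squares(res,[450,150,.3,1.8],loss="soft_l1");p=s.x
print(p,np.round(res(p).reshape(-1,2),1))
np.save("p.npy",p)
ims=[]
for n,(x0,y0) in {"top":(120,130),"scene":(310,140)}.items():
    im=manip.camera(n)[y0:y0+190,x0:x0+190,::-1]; im=cv2.resize(im,None,fx=4,fy=4,interpolation=cv2.INTER_CUBIC)[:600]
    im=cv2.resize(manip.camera(n)[y0:y0+190,x0:x0+190,::-1],(400*1,400),interpolation=cv2.INTER_CUBIC);f=400/190
    th=np.linspace(0,6.28,60)
    a=p[3]
    L=[[[40*np.cos(t),40*np.sin(t),74] for t in th],[[-70,70,50],[-70,-70,50],[110,-70,50],[110,70,50],[-70,70,50]],
     [cov(a,180,57),cov(a,180,-57)],[cov(a,0,60),cov(a,136,60),cov(a,136,-60),cov(a,0,-60),cov(a,0,60)]]
    for l,col in zip(L,[(0,0,255),(0,255,0),(255,255,0),(255,0,255)]):
        cv2.polylines(im,[np.int32((proj(press(p,l),n)-(x0,y0)+.5)*f)],False,col,1)
    ims.append(im)
cv2.imwrite("pics/ov1.png",np.hstack(ims))
E
```

```text
scene [251.1, 425.1] 675 0.93
top [255.0, 237.1] 1546 0.7
[5.05011527e+02 1.63128016e+02 3.62604300e-01 1.85500700e+00] [[-2.8  0. ]
 [ 1.3 -3.2]
 [ 1.1 -0.4]
 [-2.6 -3. ]
 [-1.9  0. ]
 [ 0.1  1.7]]
```

View pics/ov1.png

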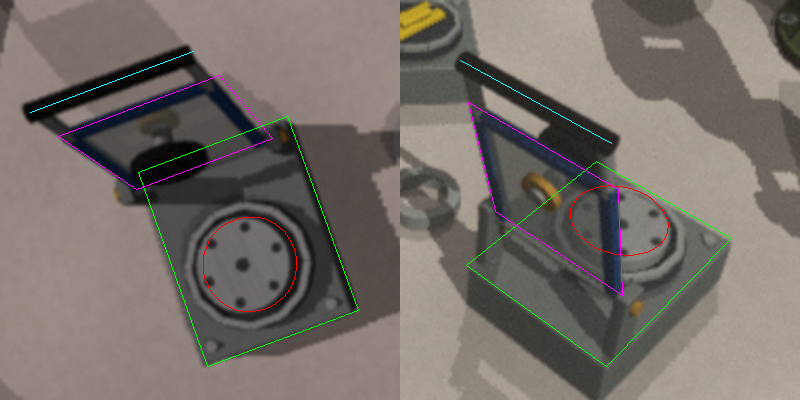

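Run:
```python
from h import *
obs=[("b",57,"top",(131.9,183.2)),("b",-57,"top",(211.2,156.1)),("b",57,"scene",(412.1,207.9)),("b",-57,"scene",(337.6,169.5)),
([0,0,74],0,"top",(236.8,255)),([0,0,74],0,"scene",(415.5,246.9)),([-70,70,50],0,"top",(218.3,303.9)),([-70,-70,50],0,"top",(290,277.3)),
([-70,-70,50],0,"scene",(466.8,253.1))]
def res(p):
    return np.array([proj(press(p,[cov(p[3],180,y) if k=="b" else k]),n)[0]-o for k,y,n,o in obs]).ravel()
p0=np.load("p.npy")
for sub in ("all",):
    s=least_squares(res,p0,loss="soft_l1");p=s.x
    print(p);print(np.round(res(p).reshape(-1,2),1))
p[3]=1.85
np.save("p.npy",p)
for a in (1.85,1.57,.03): print(a,press(p,[cov(a,180,0)]))
print("hinge",press(p,[cov(0,0,0)]))
print(R.from_euler("xyz",[-1.11342662,1.57077948,-0.00538283]).as_matrix().round(3))
```

```text
[5.04196065e+02 1.65688813e+02 3.58498444e-01 1.85264928e+00]
[[  0.8   0.4]
 [ -1.2  -1.5]
 [ -0.5   0.5]
 [  2.3  -1.1]
 [ -0.1   0.5]
 [ -0.7  -2.5]
 [ -1.8   0.1]
 [ -1.9   0.2]
 [-62.8 -36.4]]
1.85 [[634.92680467 214.6722511  278.02953654]]
1.57 [[588.34006472 197.21668771 284.99994293]]
0.03 [[419.99368441 134.13906269 110.39919004]]
hinge [[588.47429073 197.26698078 105.        ]]
[[ 0.    -0.895  0.446]
 [-0.     0.446  0.895]
 [-1.    -0.     0.   ]]
```

```bash
cat >> h.py <<'E'
def rot(yaw,tilt=0):
    "tool frame: x down tilted by `tilt` towards yaw dir, z(jaw)=level along yaw at tilt 0"
    c,s=np.cos(yaw),np.sin(yaw);u=np.array([c,s,0]);d=np.array([0,0,1.])
    x=-d*np.cos(tilt)+u*np.sin(tilt);z=u*np.cos(tilt)+d*np.sin(tilt)
    return R.from_matrix(np.c_[x,np.cross(z,x),z])
def rows(P0,R0,way):
    "way: list (pos,Rot); prints one row per waypoint"
    for P,Q in way:
        d=R0.inv().apply(np.array(P)-P0)/1000; w=(R0.inv()*Q).as_rotvec(degrees=True)
        d=np.round(d,4);w=np.round(w,2); print(list(d)+list(w), "mm %.0f deg %.1f"%(np.linalg.norm(d)*1e3,np.linalg.norm(w)))
        P0=P0+R0.apply(d);R0=R0*R.from_rotvec(w,degrees=True)
    print("end",P0.round(1))
    return P0,R0
def now():
    s=manip.read_state();return s,s["eef_pos"],R.from_euler("xyz",s["eef_rot"])
E
python3 - <<'E'
from h import *
obs=[("b",57,"top",(131.9,183.2)),("b",-57,"top",(211.2,156.1)),("b",57,"scene",(412.1,207.9)),("b",-57,"scene",(337.6,169.5)),
([0,0,74],0,"top",(236.8,255)),([0,0,74],0,"scene",(415.5,246.9)),([-70,70,50],0,"top",(218.3,303.9)),([-70,-70,50],0,"top",(290,277.3))]
def res(p):
    return np.array([proj(press(p,[cov(1.85,180,y) if k=="b" else k]),n)[0]-o for k,y,n,o in obs]).ravel()
s=least_squares(res,np.load("p.npy")[:3],loss="soft_l1");p=np.r_[s.x,1.85];np.save("p.npy",p)
print(p,np.round(res(p).reshape(-1,2),1).tolist())
B=press(p,[cov(1.85,180,0)])[0];print(B,np.hypot(*B[:2]))
s,P,Q=now()
pts=[[270,440,255],[320,390,310],[360,345,330],[400,310,330],[445,285,330],[490,262,330],[540,240,330],[590,220,330],[B[0],B[1],330],[B[0],B[1],330]]
y=np.linspace(1.108,p[2],11)[1:]; y=np.r_[y[:-1],p[2]]
rows(P,Q,[(np.array(a),rot(b)) for a,b in zip(pts,y)])
E
```

```text
[5.04731807e+02 1.64887828e+02 3.64219032e-01 1.85000000e+00] [[1.0, 0.7], [-1.2, -1.6], [-0.3, 0.1], [2.1, -1.2], [0.3, 0.2], [-1.3, -2.7], [-1.0, -0.1], [-1.3, -0.4]]
[635.18019474 214.61831766 278.02953654] 670.4587250992705
[np.float64(-0.0496), np.float64(-0.0451), np.float64(-0.0357), np.float64(4.26), np.float64(-0.0), np.float64(0.0)] mm 76 deg 4.3
[np.float64(-0.1045), np.float64(-0.1162), np.float64(-0.0496), np.float64(4.26), np.float64(-0.0), np.float64(0.0)] mm 164 deg 4.3
[np.float64(-0.1244), np.float64(-0.178), np.float64(-0.0547), np.float64(4.26), np.float64(-0.0), np.float64(0.0)] mm 224 deg 4.3
[np.float64(-0.1243), np.float64(-0.2345), np.float64(-0.043), np.float64(4.27), np.float64(-0.0), np.float64(0.0)] mm 269 deg 4.3
[np.float64(-0.1241), np.float64(-0.2867), np.float64(-0.0125), np.float64(4.26), np.float64(-0.0), np.float64(0.0)] mm 313 deg 4.3
[np.float64(-0.124), np.float64(-0.3338), np.float64(0.0267), np.float64(4.26), np.float64(-0.0), np.float64(0.0)] mm 357 deg 4.3
[np.float64(-0.1239), np.float64(-0.3786), np.float64(0.0773), np.float64(4.26), np.float64(-0.0), np.float64(0.0)] mm 406 deg 4.3
[np.float64(-0.1238), np.float64(-0.4158), np.float64(0.1357), np.float64(4.26), np.float64(0.0), np.float64(0.0)] mm 455 deg 4.3
[np.float64(-0.1236), np.float64(-0.431), np.float64(0.2027), np.float64(4.26), np.float64(0.0), np.float64(0.0)] mm 492 deg 4.3
[np.float64(-0.1235), np.float64(-0.4144), np.float64(0.2339), np.float64(4.26), np.float64(0.0), np.float64(0.0)] mm 492 deg 4.3
end [247.8 490.1 206.6]
```

```bash
sed -i 's/R0.apply(d);/R0.apply(d*1e3);/; s/print(list(d)+list(w),/print((np.r_[d,w]+0).tolist(),/' h.py
python3 - <<'E'
from h import *
p=np.load("p.npy");B=press(p,[cov(1.85,180,0)])[0]
s,P,Q=now()
pts=[[260,460,250],[290,425,290],[320,390,320],[355,360,335],[390,330,335],[430,305,335],[475,285,335],[520,262,335],[570,240,335],[B[0],B[1],335]]
y=np.linspace(1.108,p[2],11)[1:]
rows(P,Q,[(np.array(a),rot(b)) for a,b in zip(pts,y)])
E
```

```text
[-0.0446, -0.0273, -0.0223, 4.26, 0.0, 0.0] mm 57 deg 4.3
[-0.04, -0.0437, -0.0147, 4.26, 0.0, 0.0] mm 61 deg 4.3
[-0.03, -0.0446, -0.0115, 4.26, 0.0, 0.0] mm 55 deg 4.3
[-0.0149, -0.0461, -0.001, 4.27, 0.0, 0.0] mm 48 deg 4.3
[0.0, -0.046, 0.0024, 4.26, 0.0, 0.0] mm 46 deg 4.3
[0.0, -0.0454, 0.0128, 4.26, 0.0, 0.0] mm 47 deg 4.3
[0.0, -0.0434, 0.0233, 4.26, 0.0, 0.0] mm 49 deg 4.3
[0.0, -0.0441, 0.0247, 4.26, 0.0, 0.0] mm 51 deg 4.3
[0.0, -0.0437, 0.0327, 4.26, 0.0, 0.0] mm 55 deg 4.3
[0.0, -0.0507, 0.0483, 4.26, 0.0, 0.0] mm 70 deg 4.3
end [635.2 214.6 335. ]
```

Emit:
{"api": "step_arm", "payload": {
  "commands": [-0.045, -0.027, -0.022, 4.3, 0, 0, 0.06, -0.04, -0.044, -0.015, 4.3, 0, 0, 0.06, -0.03, -0.045, -0.0115, 4.3, 0, 0, 0.06, -0.015, -0.046, -0.001, 4.3, 0, 0, 0.06, 0, -0.046, 0.0025, 4.3, 0, 0, 0.06]
}}

```text
clock: 1.82
eef_pos: [391.2, 328.7, 336.9]
eef_rot: [-0.106, 1.568, 0.624]
wrist_force: [0.2, 0.1, 0.4]
finger_gap: 60.2
```

Emit:
{"api": "step_arm", "payload": {
  "commands": [0, -0.045, 0.013, 4.3, 0, 0, 0.06, 0, -0.043, 0.023, 4.3, 0, 0, 0.06, 0, -0.044, 0.025, 4.3, 0, 0, 0.06, 0, -0.044, 0.033, 4.3, 0, 0, 0.06, 0, -0.02, 0.02, 4.0, 0, 0, 0.06]
}}

```text
clock: 2.45
eef_pos: [598.0, 228.2, 334.6]
eef_rot: [-3.069, 1.57, -2.71]
wrist_force: [-0.6, 1.0, -0.6]
finger_gap: 60.0
```

Run:
```python
from h import *
p=np.load("p.npy");B=press(p,[cov(1.85,180,0)])[0]
s,P,Q=now();print(P,s["clock"])
B[2]=335
rows(P,Q,[(B,rot(p[2]))])
```

```text
[598.01777107 228.22311725 334.63844269] 2.45
[-0.0004, -0.0258, 0.03, -0.32, -0.06, 0.0] mm 40 deg 0.3
end [635.2 214.6 335. ]
```

Emit:
{"api": "step_arm", "payload": {
  "commands": [0, -0.026, 0.03, -0.3, 0, 0, 0.06, 0, 0, 0, 0, 0, 0, 0.06]
}}

```text
clock: 2.7
eef_pos: [634.9, 214.9, 333.6]
eef_rot: [3.123, 1.569, -2.794]
wrist_force: [-0.3, -0.1, -0.1]
finger_gap: 60.0
```

Run:
```python
from h import *
p=np.load("p.npy")
ims=[]
a=1.85
s,P,Q=now()
for n,(x0,y0) in {"top":(100,100),"scene":(290,90)}.items():
    im=cv2.resize(manip.camera(n)[y0:y0+190,x0:x0+190,::-1],(400,400),interpolation=cv2.INTER_CUBIC);f=400/190
    L=[[cov(a,180,57),cov(a,180,-57)],[cov(a,173,0),cov(a,187,0)]]
    for l in L: cv2.polylines(im,[np.int32((proj(press(p,l),n)-(x0,y0)+.5)*f)],False,(255,255,0),1)
    cv2.circle(im,np.int32((proj(P,n)[0]-(x0,y0)+.5)*f).tolist(),3,(0,0,255),1)
    ims.append(im)
cv2.imwrite("pics/ov2.png",np.hstack(ims));print(P)
```

```text
[634.92649228 214.87937586 333.62966193]
```

View pics/ov2.png

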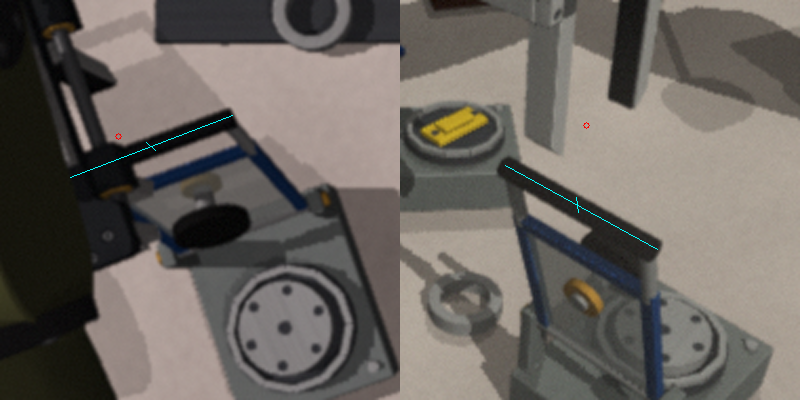

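Emit:
{"api": "step_arm", "payload": {
  "commands": [0.025, 0, 0, 0, 0, 0, 0.06, 0.025, 0, 0, 0, 0, 0, 0.06, 0.024, 0, 0, 0, 0, 0, 0.06, 0, 0, 0, 0, 0, 0, 0.06]
}}

```text
clock: 3.3
eef_pos: [632.2, 216.7, 260.6]
eef_rot: [3.021, 1.568, -2.893]
wrist_force: [-0.1, -0.8, -0.1]
finger_gap: 59.8
```

Emit:
{"api": "step_arm", "payload": {
  "commands": [0, 0, 0, 0, 0, 0, 0.035, 0, 0, 0, 0, 0, 0, 0.025, 0, 0, 0, 0, 0, 0, 0.02, 0, 0, 0, 0, 0, 0, 0.017],
  "squeeze": 8
}}

```text
clock: 3.8
eef_pos: [633.5, 216.2, 261.7]
eef_rot: [-0.087, 1.57, 0.281]
wrist_force: [0.8, -0.4, 1.1]
finger_gap: 23.8
```

Emit:
{"api": "step_arm", "payload": {
  "commands": [0, 0, 0, 0, 0, 0, 0.015, 0, 0, 0, 0, 0, 0, 0.01, 0, 0, 0, 0, 0, 0, 0.01, 0, 0, 0, 0, 0, 0, 0.01]
}}

```text
clock: 4.3
eef_pos: [633.5, 216.2, 261.6]
eef_rot: [-0.111, 1.57, 0.257]
wrist_force: [2.1, 0.7, 2.1]
finger_gap: 13.9
```

Run:
```python
from h import *
s,P,Q=now();print(P,s["wrist_force"],s["moment"],s["finger_gap"],Q.as_matrix().round(3).tolist())
```

```text
[633.54609171 216.18439496 261.61294991] [2.1389378  0.71567084 2.12167858] [ 0.06690648 -0.29011791 -0.02497646] 13.93471411737163 [[0.0, -0.36, 0.933], [0.0, 0.933, 0.36], [-1.0, -0.0, 0.0]]
```

Run:
```python
import numpy as np
a=np.r_[np.arange(1.85,.24,-.08),np.arange(.22,.029,-.03),.03]
x=-180*np.cos(a);z=180*np.sin(a)
for i in range(len(a)-1): print(round(a[i+1],2),round(-(z[i+1]-z[i]),1),round(x[i+1]-x[i],1),"cum x",round(x[i+1]-x[0],1),"tcpz",round(105+z[i+1]-16.4,1))
```

```text
1.77 -3.4 -14.0 cum x -14.0 tcpz 265.0
1.69 -2.3 -14.2 cum x -28.2 tcpz 267.3
1.61 -1.1 -14.4 cum x -42.6 tcpz 268.5
1.53 0.0 -14.4 cum x -56.9 tcpz 268.5
1.45 1.2 -14.3 cum x -71.3 tcpz 267.3
1.37 2.3 -14.2 cum x -85.5 tcpz 265.0
1.29 3.4 -14.0 cum x -99.5 tcpz 261.6
1.21 4.5 -13.7 cum x -113.1 tcpz 257.0
1.13 5.6 -13.3 cum x -126.4 tcpz 251.4
1.05 6.7 -12.8 cum x -139.2 tcpz 244.7
0.97 7.7 -12.2 cum x -151.4 tcpz 237.1
0.89 8.6 -11.5 cum x -162.9 tcpz 228.5
0.81 9.5 -10.8 cum x -173.7 tcpz 219.0
0.73 10.3 -10.0 cum x -183.7 tcpz 208.6
0.65 11.1 -9.2 cum x -192.9 tcpz 197.5
0.57 11.8 -8.2 cum x -201.1 tcpz 185.7
0.49 12.4 -7.3 cum x -208.4 tcpz 173.3
0.41 13.0 -6.3 cum x -214.7 tcpz 160.3
0.33 13.4 -5.2 cum x -219.9 tcpz 146.9
0.25 13.8 -4.1 cum x -224.0 tcpz 133.1
0.22 5.3 -1.3 cum x -225.3 tcpz 127.9
0.19 5.3 -1.1 cum x -226.4 tcpz 122.6
0.16 5.3 -0.9 cum x -227.3 tcpz 117.3
0.13 5.3 -0.8 cum x -228.1 tcpz 111.9
0.1 5.4 -0.6 cum x -228.7 tcpz 106.6
0.07 5.4 -0.5 cum x -229.2 tcpz 101.2
0.04 5.4 -0.3 cum x -229.5 tcpz 95.8
0.03 1.8 -0.1 cum x -229.5 tcpz 94.0
```

Emit:
{"api": "step_arm", "payload": {
  "commands": [-0.0034, 0, -0.014, 0, 0, 0, 0.01, -0.0023, 0, -0.0142, 0, 0, 0, 0.01, -0.0011, 0, -0.0144, 0, 0, 0, 0.01, 0, 0, -0.0144, 0, 0, 0, 0.01, 0.0012, 0, -0.0143, 0, 0, 0, 0.01],
  "squeeze": 12
}}

```text
clock: 4.92
eef_pos: [566.3, 190.7, 267.1]
eef_rot: [1.388, 1.57, 1.756]
wrist_force: [-0.2, 3.1, 0.2]
finger_gap: 13.7
```

Run:
```python
from h import *
p=np.load("p.npy")
s,P,Q=now();print(s["clock"],P,s["wrist_force"],s["finger_gap"],Q.as_matrix().round(3).tolist())
d=P-[633.55,216.18,261.61]; print(d@[np.cos(p[2]),np.sin(p[2]),0], d@[-np.sin(p[2]),np.cos(p[2]),0])
im=manip.camera("scene");cv2.imwrite("pics/s3.png",cv2.resize(im[60:260,260:500,::-1],(720,600)))
```

```text
4.925 [566.30865687 190.71510152 267.09659432] [-0.2240347   3.12332873  0.16029055] 13.696202953496016 [[-0.0, -0.36, 0.933], [0.001, 0.933, 0.36], [-1.0, 0.001, 0.0]]
-71.90155939734218 0.15823051426832438
```

View pics/s3.png

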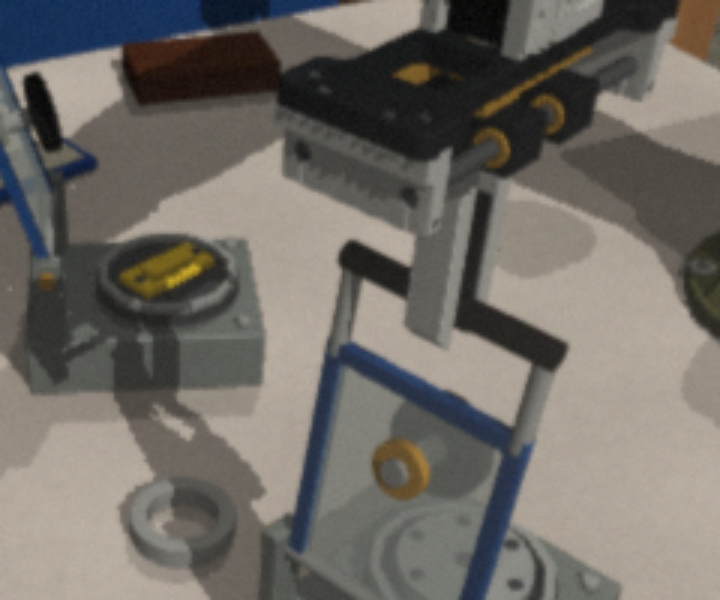

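Emit:
{"api": "step_arm", "payload": {
  "commands": [0.0023, 0, -0.0142, 0, 0, 0, 0.01, 0.0034, 0, -0.014, 0, 0, 0, 0.01, 0.0045, 0, -0.0137, 0, 0, 0, 0.01, 0.0056, 0, -0.0133, 0, 0, 0, 0.01, 0.0067, 0, -0.0128, 0, 0, 0, 0.01]
}}

```text
clock: 5.6
eef_pos: [503.0, 166.2, 244.3]
eef_rot: [2.168, 1.57, 2.536]
wrist_force: [-1.7, 4.2, -1.5]
finger_gap: 13.5
```

Emit:
{"api": "step_arm", "payload": {
  "commands": [0.0077, 0, -0.0122, 0, 0, 0, 0.01, 0.0086, 0, -0.0115, 0, 0, 0, 0.01, 0.0095, 0, -0.0108, 0, 0, 0, 0.01, 0.0103, 0, -0.01, 0, 0, 0, 0.01]
}}

```text
clock: 6.1
eef_pos: [461.5, 150.2, 208.0]
eef_rot: [2.228, 1.57, 2.596]
wrist_force: [1.0, 4.6, -3.3]
finger_gap: 13.7
```

```bash
cat > chk.py <<'E'
from h import *
p=np.load("p.npy");u=np.array([np.cos(p[2]),np.sin(p[2]),0]);v=np.array([-u[1],u[0],0])
s,P,Q=now();F=s["wrist_force"]
d=P-[633.55,216.18,261.61]; print(s["clock"],"x' %.1f y' %.1f z %.1f"%(d@u,d@v,P[2]),"F x'y'z",(F@u).round(1),(F@v).round(1),F[2].round(1),"gap",s["finger_gap"].round(1),Q.as_matrix().round(3).tolist())
E
python3 chk.py
```

```text
Traceback (most recent call last):
  File "chk.py", line 4, in <module>
    d=P-[633.55,216.18,261.61]; print(s["clock"],"x' %.1f y' %.1f z %.1f"%(d@u,d@v,P[2]),"F x'y'z",(F@u).round(1),(F@v).round(1),F[2].round(1),"gap",s["finger_gap"].round(1),Q.as_matrix().round(3).tolist())
                                                                                                                                                     ^^^^^^^^^^^^^^^^^^^^^
AttributeError: 'float' object has no attribute 'round'
```

Emit:
{"api": "step_arm", "payload": {
  "commands": [0.0111, 0, -0.0092, 0, 0, 0, 0.01, 0.0118, 0, -0.0082, 0, 0, 0, 0.01, 0.0124, 0, -0.0073, 0, 0, 0, 0.01, 0.013, 0, -0.0063, 0, 0, 0, 0.01]
}}

```text
clock: 6.6
eef_pos: [432.9, 139.1, 159.4]
eef_rot: [0.742, 1.57, 1.11]
wrist_force: [6.1, 8.4, -4.9]
finger_gap: 13.6
```

Emit:
{"api": "step_arm", "payload": {
  "commands": [0.0067, 0, -0.0026, 0, 0, 0, 0.01, 0.0067, 0, -0.0026, 0, 0, 0, 0.01, 0.0069, 0, -0.0021, 0, 0, 0, 0.01, 0.0069, 0, -0.002, 0, 0, 0, 0.01]
}}

```text
clock: 7.1
eef_pos: [424.7, 136.1, 132.6]
eef_rot: [0.404, 1.569, 0.772]
wrist_force: [6.0, 9.6, -4.6]
finger_gap: 13.3
```

Emit:
{"api": "step_arm", "payload": {
  "commands": [0.0053, 0, -0.0013, 0, 0, 0, 0.01, 0.0053, 0, -0.0011, 0, 0, 0, 0.01, 0.0053, 0, -0.0009, 0, 0, 0, 0.01, 0.0053, 0, -0.0008, 0, 0, 0, 0.01]
}}

```text
clock: 7.6
eef_pos: [421.4, 134.9, 111.7]
eef_rot: [0.243, 1.567, 0.611]
wrist_force: [6.9, 11.8, -3.3]
finger_gap: 13.7
```

```bash
sed -i 's/(F@u).round(1),(F@v).round(1),F\[2\].round(1),"gap",s\["finger_gap"\].round(1)/np.round([F@u,F@v,F[2],s["finger_gap"]],1)/' chk.py
python3 chk.py
```

```text
7.6 x' -227.1 y' -0.4 z 111.7 F x'y'z [10.7  8.6 -3.3 13.7] [[0.003, -0.36, 0.933], [0.002, 0.933, 0.36], [-1.0, 0.001, 0.003]]
```

Emit:
{"api": "step_arm", "payload": {
  "commands": [0.003, 0.0005, 0.0005, 0, 0, 0, 0.01, 0.003, 0.0005, 0.0003, 0, 0, 0, 0.01, 0.003, 0, 0, 0, 0, 0, 0.01]
}}

```text
clock: 7.98
eef_pos: [420.7, 135.0, 102.3]
eef_rot: [-2.612, 1.57, -2.244]
wrist_force: [0.3, -1.3, -1.0]
finger_gap: 13.7
```

Emit:
{"api": "step_arm", "payload": {
  "commands": [0.002, 0, 0, 0, 0, 0, 0.01, 0.002, 0, 0, 0, 0, 0, 0.01, 0, 0, 0, 0, 0, 0, 0.01]
}}

```text
clock: 8.35
eef_pos: [420.6, 135.0, 98.7]
eef_rot: [-2.868, 1.57, -2.5]
wrist_force: [-4.2, -4.2, 2.2]
finger_gap: 13.5
```

```bash
python3 chk.py
python3 - <<'E'
from h import *
p=np.load("p.npy");ims=[]
for n,(x0,y0) in {"top":(160,190),"scene":(380,150)}.items():
    im=cv2.resize(manip.camera(n)[y0:y0+130,x0:x0+130,::-1],(400,400),interpolation=cv2.INTER_CUBIC)
    ims.append(im)
cv2.imwrite("pics/ov4.png",np.hstack(ims))
E
```

```text
8.35 x' -227.9 y' 0.0 z 98.7 F x'y'z [-5.4 -2.5  2.2 13.5] [[-0.001, -0.36, 0.933], [-0.001, 0.933, 0.36], [-1.0, -0.0, -0.001]]
```

View pics/ov4.png

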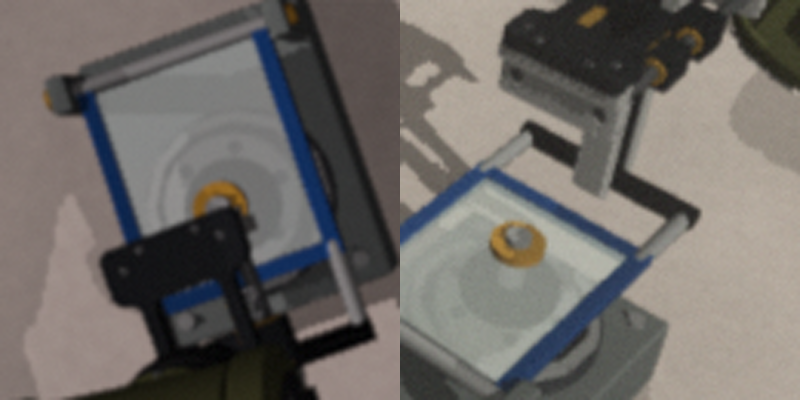

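Emit:
{"api": "step_arm", "payload": {
  "commands": [0.001, 0.0, -0.0004, 0, 0, 0, 0.01, 0.0005, 0, 0, 0, 0, 0, 0.01, 0, 0, 0, 0, 0, 0, 0.01]
}}

```text
clock: 8.82
eef_pos: [420.6, 135.0, 97.4]
eef_rot: [-0.984, 1.57, -0.616]
wrist_force: [-2.7, -4.8, 4.1]
finger_gap: 13.2
```

Emit:
{"api": "step_arm", "payload": {
  "commands": [0.001, 0, 0, 0, 0, 0, 0.01, 0.0005, 0, 0, 0, 0, 0, 0.01, 0, 0, 0, 0, 0, 0, 0.01]
}}

```text
clock: 9.2
eef_pos: [420.6, 135.0, 96.0]
eef_rot: [-1.185, 1.571, -0.817]
wrist_force: [-3.4, -4.6, 4.7]
finger_gap: 13.3
```

```bash
python3 chk.py
```

```text
9.2 x' -227.9 y' 0.0 z 96.0 F x'y'z [-4.8 -3.1  4.7 13.3] [[0.0, -0.36, 0.933], [-0.0, 0.933, 0.36], [-1.0, -0.0, 0.0]]
```

Emit:
{"api": "step_arm", "payload": {
  "commands": [0.001, 0, -0.0003, 0, 0, 0, 0.01, 0.0005, 0, 0, 0, 0, 0, 0.01, 0, 0, 0, 0, 0, 0, 0.01],
  "squeeze": 20
}}

```text
clock: 9.57
eef_pos: [420.6, 135.0, 94.8]
eef_rot: [-0.36, 1.57, 0.008]
wrist_force: [-4.0, -4.2, 8.2]
finger_gap: 13.6
```

```bash
python3 chk.py
```

```text
9.575 x' -227.9 y' 0.0 z 94.8 F x'y'z [-5.2 -2.5  8.2 13.6] [[0.001, -0.36, 0.933], [0.0, 0.933, 0.36], [-1.0, -0.0, 0.001]]
```

Emit:
{"api": "step_arm", "payload": {
  "commands": [-0.001, 0, 0, 0, 0, 0, 0.01, -0.001, 0, 0, 0, 0, 0, 0.01, 0, 0, 0, 0, 0, 0, 0.01]
}}

```text
clock: 9.95
eef_pos: [420.6, 135.0, 96.4]
eef_rot: [-0.261, 1.57, 0.107]
wrist_force: [0.4, -3.9, 3.4]
finger_gap: 13.3
```

Emit:
{"api": "step_arm", "payload": {
  "commands": [0, 0, 0, 0, 0, 0, 0.02, 0, 0, 0, 0, 0, 0, 0.03, 0, 0, 0, 0, 0, 0, 0.03, 0, 0, 0, 0, 0, 0, 0.03]
}}

```text
clock: 10.45
eef_pos: [420.2, 135.1, 96.2]
eef_rot: [2.375, 1.571, 2.743]
wrist_force: [0.2, 0.1, -0.2]
finger_gap: 30.2
```

```bash
python3 chk.py
```

```text
10.45 x' -228.2 y' 0.2 z 96.2 F x'y'z [ 0.2  0.1 -0.2 30.2] [[-0.0, -0.36, 0.933], [0.0, 0.933, 0.36], [-1.0, 0.0, -0.0]]
```

Emit:
{"api": "step_arm", "payload": {
  "commands": [-0.015, 0, 0, 0, 0, 0, 0.03, -0.02, 0, 0, 0, 0, 0, 0.03, -0.015, 0, 0, 0, 0, 0, 0.02, 0, 0, 0, 0, 0, 0, 0, 0, 0, 0, 0, 0, 0, 0]
}}

```text
clock: 11.08
eef_pos: [420.0, 135.0, 145.9]
eef_rot: [3.092, 1.57, -2.824]
wrist_force: [-0.4, -0.2, -0.7]
finger_gap: 3.5
```

Emit:
{"api": "step_arm", "payload": {
  "commands": [0.01, 0, 0, 0, 0, 0, 0, 0.01, 0, 0, 0, 0, 0, 0, 0.003, 0, 0, 0, 0, 0, 0, 0, 0, 0, 0, 0, 0, 0]
}}

```text
clock: 11.58
eef_pos: [420.1, 135.0, 122.9]
eef_rot: [3.031, 1.57, -2.884]
wrist_force: [0.1, 0.5, 0.6]
finger_gap: 0.7
```

```bash
python3 chk.py
```

```text
11.575 x' -228.4 y' 0.2 z 122.9 F x'y'z [0.3 0.4 0.6 0.7] [[-0.001, -0.36, 0.933], [-0.0, 0.933, 0.36], [-1.0, 0.0, -0.001]]
```

Emit:
{"api": "step_arm", "payload": {
  "commands": [0.001, 0, 0, 0, 0, 0, 0, 0.001, 0, 0, 0, 0, 0, 0, 0.001, 0, 0, 0, 0, 0, 0, 0, 0, 0, 0, 0, 0, 0]
}}

```text
clock: 12.08
eef_pos: [420.2, 135.0, 120.2]
eef_rot: [-2.509, 1.571, -2.141]
wrist_force: [0.3, 0.9, 0.1]
finger_gap: 0.2
```

```bash
python3 chk.py
```

```text
12.075 x' -228.2 y' 0.2 z 120.2 F x'y'z [0.6 0.7 0.1 0.2] [[-0.0, -0.36, 0.933], [-0.0, 0.933, 0.36], [-1.0, -0.0, -0.0]]
```

Emit:
{"api": "step_arm", "payload": {
  "commands": [0.001, 0, 0, 0, 0, 0, 0, 0.001, 0, 0, 0, 0, 0, 0, 0, 0, 0, 0, 0, 0, 0]
}}

```text
clock: 12.45
eef_pos: [420.2, 135.0, 118.2]
eef_rot: [-3.118, 1.571, -2.75]
wrist_force: [0.5, -0.3, -0.2]
finger_gap: 0.8
```

Emit:
{"api": "step_arm", "payload": {
  "commands": [0.001, 0, 0, 0, 0, 0, 0, 0.0005, 0, 0, 0, 0, 0, 0, 0, 0, 0, 0, 0, 0, 0]
}}

```text
clock: 12.82
eef_pos: [420.2, 135.0, 116.7]
eef_rot: [2.642, 1.571, 3.01]
wrist_force: [0.5, 0.8, -0.6]
finger_gap: 0.3
```

Emit:
{"api": "step_arm", "payload": {
  "commands": [0.001, 0, 0, 0, 0, 0, 0, 0, 0, 0, 0, 0, 0, 0]
}}

```text
clock: 13.08
eef_pos: [420.3, 135.0, 115.8]
eef_rot: [-1.772, 1.571, -1.404]
wrist_force: [-0.9, 0.2, 2.3]
finger_gap: 0.5
```

Emit:
{"api": "step_arm", "payload": {
  "commands": [0.001, 0, 0, 0, 0, 0, 0, 0, 0, 0, 0, 0, 0, 0]
}}

```text
clock: 13.32
eef_pos: [420.2, 135.0, 114.8]
eef_rot: [-2.785, 1.571, -2.417]
wrist_force: [-2.3, -0.4, 4.4]
finger_gap: 0.9
```

Emit:
{"api": "step_arm", "payload": {
  "commands": [0.001, 0, 0, 0, 0, 0, 0, 0.001, 0, 0, 0, 0, 0, 0, 0, 0, 0, 0, 0, 0, 0]
}}

```text
clock: 13.7
eef_pos: [420.2, 135.0, 113.0]
eef_rot: [-2.993, 1.571, -2.625]
wrist_force: [-4.8, -1.0, 8.3]
finger_gap: 0.2
```

Emit:
{"api": "step_arm", "payload": {
  "commands": [0.0008, 0, 0, 0, 0, 0, 0, 0, 0, 0, 0, 0, 0, 0]
}}

```text
clock: 13.95
eef_pos: [420.2, 135.0, 112.3]
eef_rot: [-2.916, 1.571, -2.548]
wrist_force: [-5.7, -1.9, 10.2]
finger_gap: 0.3
```

Emit:
{"api": "step_arm", "payload": {
  "commands": [0, 0, 0, 0, 0, 0, 0, 0, 0, 0, 0, 0, 0, 0, 0, 0, 0, 0, 0, 0, 0, 0, 0, 0, 0, 0, 0, 0, 0, 0, 0, 0, 0, 0, 0]
}}

```text
clock: 14.58
eef_pos: [420.2, 135.0, 112.3]
eef_rot: [-2.864, 1.571, -2.496]
wrist_force: [-4.6, -1.1, 10.0]
finger_gap: 0.6
```

Emit:
{"api": "step_arm", "payload": {
  "commands": [0, 0, 0, 0, 0, 0, 0, 0, 0, 0, 0, 0, 0, 0, 0, 0, 0, 0, 0, 0, 0, 0, 0, 0, 0, 0, 0, 0, 0, 0, 0, 0, 0, 0, 0]
}}

```text
clock: 15.2
eef_pos: [420.2, 135.0, 112.3]
eef_rot: [-2.936, 1.571, -2.568]
wrist_force: [-4.9, -2.1, 9.8]
finger_gap: 0.5
```

```bash
python3 chk.py
```

```text
15.2 x' -228.3 y' 0.2 z 112.3 F x'y'z [-5.3 -0.2  9.8  0.5] [[-0.0, -0.36, 0.933], [-0.0, 0.933, 0.36], [-1.0, -0.0, -0.0]]
```

Emit:
{"api": "step_arm", "payload": {
  "commands": [0, 0, 0, 0, 0, 0, 0, 0, 0, 0, 0, 0, 0, 0, 0, 0, 0, 0, 0, 0, 0]
}}

```text
clock: 15.58
eef_pos: [420.2, 135.0, 112.3]
eef_rot: [-2.307, 1.571, -1.939]
wrist_force: [-5.1, -1.7, 9.6]
finger_gap: 0.4
```

Emit:
{"api": "step_arm", "payload": {
  "commands": [-0.002, 0, 0, 0, 0, 0, 0, -0.002, 0, 0, 0, 0, 0, 0, -0.003, 0, 0, 0, 0, 0, 0, -0.01, 0, 0, 0, 0, 0, 0, -0.03, 0, 0, 0, 0, 0, 0]
}}

```text
clock: 16.2
eef_pos: [419.7, 134.9, 159.0]
eef_rot: [2.994, 1.569, -2.922]
wrist_force: [-0.9, 0.5, 0.5]
finger_gap: 0.4
```

Emit:
{"api": "step_arm", "payload": {
  "commands": [-0.05, 0, 0, 0, 0, 0, 0, -0.05, 0, 0, 0, 0, 0, 0, 0, 0, -0.04, 0, 0, 0, 0, 0, 0, -0.04, 0, 0, 0, 0, 0, 0, 0, 0, 0, 0, 0]
}}

```text
clock: 16.82
eef_pos: [344.5, 105.9, 259.9]
eef_rot: [-0.193, 1.569, 0.175]
wrist_force: [-0.1, 0.2, 0.6]
finger_gap: 0.2
```

```bash
python3 chk.py
python3 - <<'E'
from h import *
a=[manip.camera(n)[:,:,::-1] for n in("scene","top")]
cv2.imwrite("pics/end.png",np.vstack([a[0][60:360,100:560],a[1][70:370,100:560]]))
E
```

```text
16.825 x' -309.4 y' -0.1 z 259.9 F x'y'z [-0.1  0.2  0.6  0.2] [[0.002, -0.359, 0.933], [0.0, 0.933, 0.359], [-1.0, -0.0, 0.002]]
```

View pics/end.png

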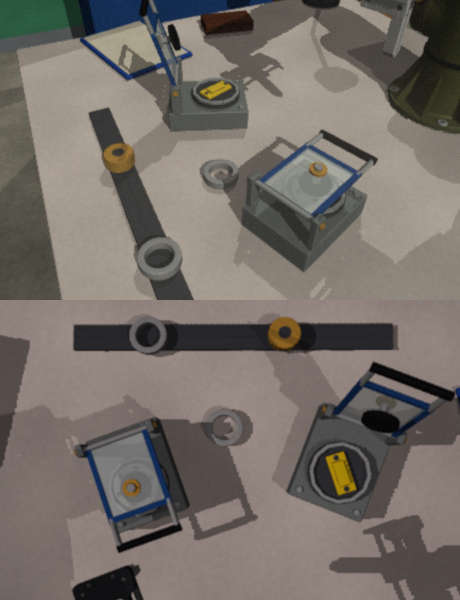

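The left cover is closed with its pad over the plate. The right cover is still open, the clamp, rings and spacer are where they were, and the arm is clear.

```bash
python3 -c "
from cell import manip
print(manip.sign_off())"
```

```text
the job is handed in; nothing more can be done
None
```

The valve plate was in the left press, and its cover is now closed on it; I handed the job in at about 17 s of the 58 s allowed.

- **Lowering:** I gripped the bar, swung the cover over and lowered it slowly. While still gripping the bar I pushed briefly to about 8 N to be sure the pad was on the plate. I then eased off to about 3 N and opened the fingers; the cover was not dropped.
- **Pressing:** I pressed on the bar from above with closed fingertips. The vertical force stayed at 9.6–10.2 N for about 1.6 s. There was also about 5 N of sideways friction. I then lifted away.
- **Last checks:** The final pictures show the left cover down with its pad over the plate. The right cover is still open, and by eye the clamp, rings and spacer had not moved. The arm was clear, with wrist force near zero.
- **Less certain:** I judged pad contact from the force readings, because the pictures cannot show the cover's exact angle. In pressing, the bar was met about 1 to 2 mm lower than I had computed, which is within the camera calibration error. During the lowering, a side load of up to about 14 N built up on the grip. I relieved it by shifting the grip about 1 mm.

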